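# Tuck the cover plate under the blot press flap and hold it down

### The job

First stand the loose steel stop pin upright and fully home in the empty bore of the black blot press and let go of it. Then lay the blue cover plate flat on the grey bed and slide its front edge under the amber flap, without lifting the flap, until its shoulders meet both stop pins; press it down flat until the bed has sunk about 5 mm on its springs, and finish while still holding it pressed there. Leave the vials, the jar and the tip box where they are.

Things in the scene. Friction and masses are not known exactly. Their poses are not given: they have to be found in the camera images.
- press: Black blot press fixed to the bench, 220 (x) x 190 (y) mm, origin at the centre of its underside; x from its open front to the hinged back, y left, z up. Side rails' tops at z = 30 mm; between them the grey bed, 98 mm wide, x = -95 to +60 mm, top at z = 46 mm when not pressed. The amber flap lies over the bed's back part.
- bore (a point): Centre of the mouth of the empty bore in the press's right (-y) rail, marked with a white ring, at the rail top: press frame (-45, -68, 30) mm. The bore is vertical, 13.5 mm wide, 24 mm deep with a closed bottom. Axes as the press.
- stop (a point): Foot, at the rail top, of the fixed steel stop pin (12 mm diameter, 46 mm tall, top at z = 76 mm) on the press's left (+y) rail: press frame (-45, 68, 30) mm.
- lip (a point): Middle of the lower front edge of the closed amber flap, fixed in the press frame at (20, 0, 55) mm; axes as the press. This edge has a yellow strip, is 146 mm long and 9 mm above the unpressed bed.
- flap (a joint): Lift of the amber flap in rad: 0 closed, as it starts, growing as its front edge rises. A light level panel (80 g, 4 mm thick, underside at z = 55 mm, x = 20 to 98 mm in the press) on a hinge at the back; it falls shut by itself.
- bed (a joint): How far the bed is pushed down in m: 0 up, 0.010 at the bottom stop. It moves straight down on springs: about 5 N of push beyond the plate's weight starts it, and each mm more takes 1.2 N (about 10 N at 5 mm).
- plate: Blue plate, 100-160 g, flat on the bench. Origin: underside below the rib; x to the front edge. Tongue 90 wide, 5 mm thick, x = -25 to +76 mm. Cross bar behind it, x = -43 to -25, 170 wide, its ends (|y| over 45: shoulders) 10 mm thick; their front faces (x = -25) meet the pins. White rib centred on the origin: 14 (x) by 60 (y) mm, top at z = 27 mm.
- edge (a point): Middle of the plate's front edge on its underside, 76 mm ahead of the plate's origin; axes as the plate. It is 30 mm beyond the lip when the shoulders touch both pins.
- pin: Loose steel stop pin, 12 mm diameter, 70 mm long, 60 g, plain; origin at the centre of its foot, z up along it. It starts upright in one of the three holes of the wooden rack, foot 10 mm and top 80 mm above the bench. Home in the bore its foot is 24 mm below the rail top.
- rack: Pale wooden rack fixed to the bench, 45 (x) x 145 (y) x 35 mm tall, origin at the centre of its underside; three holes 13.5 mm wide, 25 mm deep, at y = -45, 0 and +45 mm, holding the pin and the two vials in any order.
- vial_a: Clear vial with green cap standing in the rack: 12 mm diameter, 64 mm tall, cap 18 mm wide. Origin at its foot. Leave alone.
- vial_b: The same with a red cap. Leave alone.
- jar: Jar with white lid, 64 mm diameter, 100 mm tall, origin at its foot. Leave alone.
- tipbox: Red pipette tip box with clear lid, 122 x 87 x 65 mm, origin at the centre of its underside. Leave alone.
There are look-alikes about, which are no part of the job. What is meant by the plate is not green or purple, and is the smaller of those in its own colour.

How it is judged:
On the way, in this order (a step that is already met when the one before it is completed fails the run):
1. the pin stands fully home in the bore and is let go, before the plate is tucked (horizontal distance between pin and bore below 0.004 m and z of pin in the frame of bore below -0.02 m and angle between pin's own z axis and vertical below 0.12 rad and contact force between the fingers and pin below 0.2 N), for 0.2 s.
2. the plate lies flat on the bed with its front edge tucked under the flap (x of edge in the frame of lip above 0.02 m and z of edge in the frame of lip between -0.022 and -0.006 m and y of edge in the frame of lip between -0.02 and 0.02 m and angle between plate's own z axis and vertical below 0.06 rad and value of joint flap below 0.05 rad), for 0.1 s.
At the end, for the whole second after the job is handed in: Pin in bore: 4 mm off-axis, 20 mm deep, upright 0.12 rad. Plate flat 0.05 rad, square 0.06 rad, centred 10 mm, edge 25.5-36 mm past the lip (30 = at the pins). Held by fingers (over 2 N, press untouched), bed down 3-7.5 mm, flap shut (0.03 rad), plate still (horizontal distance between pin and bore below 0.004 m and z of pin in the frame of bore below -0.02 m and angle between pin's own z axis and vertical below 0.12 rad and x of edge in the frame of lip between 0.0255 and 0.036 m and y of edge in the frame of lip between -0.01 and 0.01 m and z of edge in the frame of lip between -0.022 and -0.009 m and angle between the x axis of plate and the x axis of press, either way round below 0.06 rad and angle between plate's own z axis and vertical below 0.05 rad and value of joint bed between 0.003 and 0.0075 m and value of joint flap below 0.03 rad and contact force between the fingers and plate above 2 N and contact force between the arm and press below 0.5 N and linear speed of plate below 0.02 m/s); the arm keeps its last pose, push and grip.
It fails at once if the flap is lifted (over 0.06 rad) (value of joint flap above 0.06 rad).
It fails at once if a vial is knocked or taken (moved 20 mm or tilted 0.3 rad) (distance of any of vial_a, vial_b from where it was at the start of the episode above 0.02 m or angle between any of vial_a, vial_b's own z axis and vertical above 0.3 rad).
It fails at once if the jar or the tip box is moved over 20 mm (distance of any of jar, tipbox from where it was at the start of the episode above 0.02 m).
It also fails if it takes over 64 s, if anything falls off the work surface, if the arm or the gripper's body presses on something with over 40 N, if the wrist force passes 120 N, or if a joint passes its speed limit or range.

### The arm

A 7-joint arm with a two-finger parallel gripper is mounted at the origin on the work surface. World frame = base frame: x ahead of the robot, y to its left, z up, the work surface at z = 0. Lengths are in m, angles in rad, forces in N, time in s.
With the tool pointing down it reaches from about 0.425 to 0.875 m from the base axis. Payload 4.7 kg.
Tool frame: the origin (TCP) lies midway between the tips of the shut fingers; the grasp point (between the pads) lies 19 mm behind it; z points along the fingers, y is the line along which they close (so a half turn about z gives the same grasp; the last joint's range is limited). The gripper opens to 85 mm and grips with 20 to 120 N. Pads are 22 mm wide; open, the fingers measure 114 mm over their backs; the gripper's body (76 mm by 85 mm) begins 54 mm behind the grasp point. The pads swing forward as they close: fully open they stand 13 mm farther back than shut.
Start: joints at [1.223, 0.321, -0.07, 1.45, 0.023, 1.371, -0.057], TCP at [0.23, -0.608, 0.231] pointing down, gripper open.
Joint ranges: [-2.86, 2.86], [-0.3, 2.09], [-1.38, 1.24], [0.06, 2.45], [-1.56, 4.7], [0.09, 2.05], [-2.69, 2.69]. Speed limits (rad/s): [2.57, 2.57, 3.14, 3.14, 3.14, 3.14, 3.14].

### API

Orientations are given as a rotation vector (axis times angle).
In Python, from workcell import move_to, servo_line, move_joints, grip, wait, solve_ik, sense, read_camera, Unreachable, hand_in gives the robot as it stands. Calls block until the motion is done:
- move_to(position, orientation): joint-space move of the TCP to a pose.
- servo_line(position, rot=None, feed=0.15): straight line of the TCP; rot=None keeps the orientation; feed is the mean speed in m/s.
- move_joints(angles): joint-space move.
- grip(opening, f_grip=None): finger opening in m; f_grip is the grip in N (None keeps the last); returns when the fingers have stopped.
- wait(seconds).
- solve_ik(position, orientation): joint angles nearest the present ones, or None.
- sense(): the state.
- read_camera(name): name is "scene" or "top" or "wrist"; returns a dict with "image" (384x512x3 uint8, blue, green, red), "fx", "fy", "cx", "cy" (pixels), "rvec" (rotation vector, rad) and "tvec" (3), from world to camera coordinates, as OpenCV has them. Camera axes: x right, y down, z forward; pixel columns grow to the right and rows downward; lengths in m; the calibration is good to about 2 mm. The wrist camera is an equidistant fisheye: a pixel r from the principal point sees the ray r / f radians off the axis. A picture is of the moment at which its call begins. There is no depth.
A pose or a line that the arm cannot do raises Unreachable and nothing moves.
- hand_in(): hands the job in; it is judged then, once.
The state is a dict: "time_s": time; "q": joint angles; "dq": joint speeds; "tau": joint torques, N m; "tcp_pos": TCP position; "ee_rot": TCP orientation; "wrist_force": force on the tool from outside, world axes, zero at the start; "moment": the same for the moment, N m; "width": finger opening in m; "gripper_force": force on a finger pad.
Only numpy, scipy, OpenCV 4.12 (cv2) and the standard library are available. Lean on these libraries where they do the work, as an engineer would, in place of code of your own. Each camera call takes 0.05 s, during which the arm holds its last target. There are 200 camera calls.

## Working session

There is one attempt and no reset: what is moved stays moved. The work goes in short steps, each a Python script; the robot and the scene stay as the last script left them, time stands still between calls to the robot, and variables do not carry over. Pictures are saved under pics/ and viewed, at most 12 in all, crops included, and the job is handed in when it is done.

```bash
mkdir -p pics; ls; python3 - <<'E'
from workcell import *
import cv2
for n in("scene","top"):
    c=read_camera(n);cv2.imwrite(f"pics/{n}0.png",c["image"]);print(n,c["fx"],c["fy"],c["cx"],c["cy"],c["rvec"],c["tvec"])
s=sense();print(s)
E
```

```text
pics
scene 351.2705603173397 351.2705603173397 258.5368107384523 192.0698817359171 [ 0.81882779  2.71771793 -0.86812096] [ 0.41504559 -0.1084627   1.33765466]
top 455.5272897316447 455.5272897316447 257.23325042892066 186.88686210723284 [ 2.12370333 -2.10983234  0.1988429 ] [-0.09732049  0.44163951  1.74416145]
{'time_s': 0.1, 'q': array([ 1.22308584,  0.32177204, -0.07011859,  1.45156502,  0.02259053,
        1.37079595, -0.05688703]), 'dq': array([ 0.00099044, -0.00144211, -0.00015824, -0.00236599, -0.00049039,
       -0.00034087, -0.00074017]), 'tau': array([-3.24996072e-04, -4.94877648e+01, -3.84453591e-01, -3.15209305e+01,
        1.28233890e-02,  7.55331886e-03,  2.18219725e-05]), 'tcp_pos': array([ 0.22988513, -0.60747062,  0.23031206]), 'ee_rot': array([-3.08862383e+00, -5.65038315e-01,  6.08178227e-04]), 'wrist_force': array([-0.40935642,  0.42881156,  0.18849295]), 'moment': array([-0.02134775, -0.00929962,  0.03741625]), 'gripper_force': 0.0, 'width': 0.08536024330208625}
```

View pics/scene0.png

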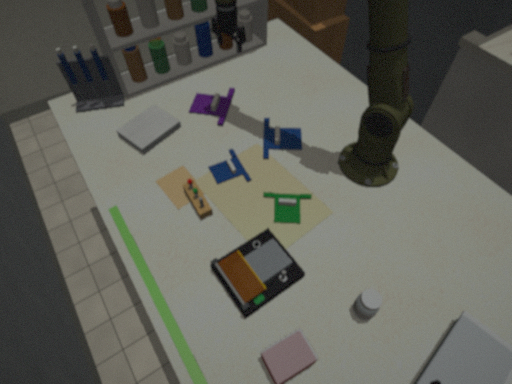

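View pics/top0.png

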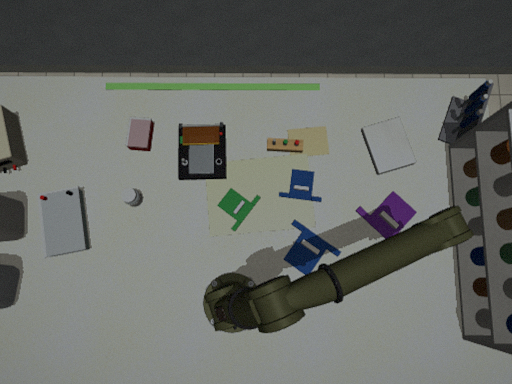

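The scene shows the look-alikes. In the top view the blue plates are at (301,186), small, and (311,248), large; the green one is at (238,208) and the purple one at (388,215). I choose (301,186). The press is at (203,152) and the rack at (285,145).

```bash
cat > h.py <<'E'
from workcell import *
import cv2, numpy as np
from scipy.spatial.transform import Rotation as R
def proj(c,P):
    return cv2.projectPoints(np.float64(P).reshape(-1,1,3),c["rvec"],c["tvec"],K(c),None)[0][:,0]
def K(c): return np.array([[c["fx"],0,c["cx"]],[0,c["fy"],c["cy"]],[0,0,1.]])
def ray(c,uv,fish=False):
    uv=np.float64(uv).reshape(-1,2)
    d=(uv-[c["cx"],c["cy"]])/[c["fx"],c["fy"]]
    if fish:
        t=np.linalg.norm(d,axis=1,keepdims=True)+1e-9; d=d/t*np.tan(t)
    M=cv2.Rodrigues(np.float64(c["rvec"]))[0]
    o=-M.T@np.float64(c["tvec"]).ravel()
    return o,np.c_[d,np.ones(len(d))]@M
def plane(c,uv,z,fish=False):
    o,d=ray(c,uv,fish); return o+d*((z-o[2])/d[:,2])[:,None]
def down(yaw):  # tool z down, tool x axis at yaw in world
    return (R.from_euler('z',yaw)*R.from_euler('x',np.pi)).as_rotvec()
E
python3 - <<'E'
from h import *
c=read_camera("top");im=c["image"]
def up(x0,y0,x1,y1,s): return cv2.resize(im[y0:y1,x0:x1],None,fx=s,fy=s,interpolation=cv2.INTER_CUBIC)
a=up(172,118,232,188,7)  # 420x490
b=up(260,128,314,163,7)  # 378x245
d=up(274,163,328,198+0,7) 
d=up(274,163,328,208,7)[:245*1+70]
r=np.vstack([b,d]);h=max(a.shape[0],r.shape[0])
out=np.zeros((h,420+378,3),np.uint8);out[:a.shape[0],:420]=a;out[:r.shape[0],420:]=r
cv2.imwrite("pics/crop1.png",out);print(out.shape)
# blue contours
hsv=cv2.cvtColor(im,cv2.COLOR_BGR2HSV)
m=cv2.inRange(hsv,(100,120,40),(125,255,255))
for k in cv2.findContours(m,0,2)[0]:
    if cv2.contourArea(k)>100: print(cv2.contourArea(k),cv2.minAreaRect(k),plane(c,cv2.approxPolyDP(k,2.5,True)[:,0],0.005).round(4)[:,:2].tolist())
for n,uv,z in (("press",(203,152),.03),("rack",(285,145),.035),("jar",(133,197),.1),("tip",(140,135),.065)): print(n,plane(c,uv,z))
E
```

```text
(560, 798, 3)
1181.0 ((306.1300964355469, 251.37855529785156), (55.78706741333008, 38.5587158203125), 34.875328063964844) [[0.3173, -0.2403], [0.3014, -0.2323], [0.2662, -0.2712], [0.1686, -0.2002], [0.1082, -0.2848], [0.2083, -0.3641], [0.1816, -0.4063], [0.1894, -0.4142]]
609.5 ((301.1338195800781, 184.47398376464844), (41.43164825439453, 27.980377197265625), 7.431407928466797) [[0.4212, -0.1813], [0.3979, -0.3444], [0.4179, -0.3049], [0.5121, -0.3184], [0.5199, -0.2339], [0.4296, -0.2252]]
press [[0.58613971 0.12436469 0.03      ]]
rack [[ 0.61561496 -0.20450971  0.035     ]]
jar [[0.38920882 0.37494956 0.1       ]]
tip [[0.64485585 0.37198053 0.065     ]]
```

View pics/crop1.png

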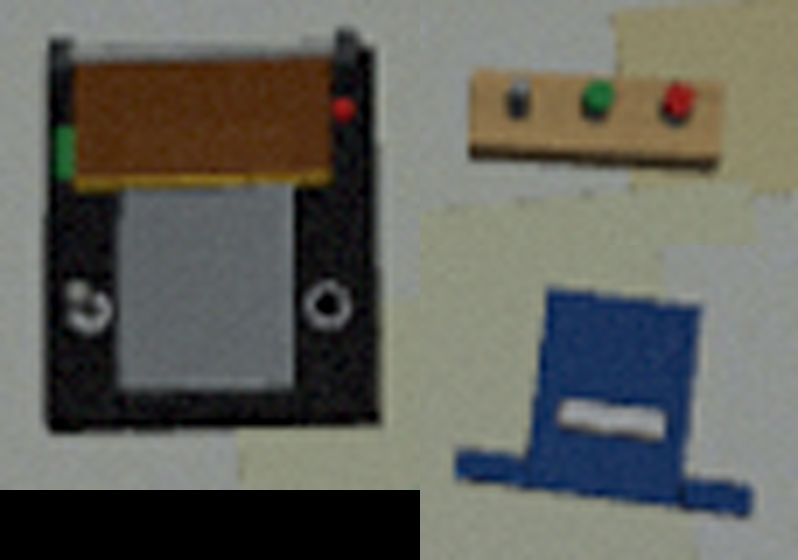

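Crop: the pin is the bare grey top in the rack's left hole, at top px (274,141.6). The green vial is in the middle hole and the red one on the right. The bore ring is at (219,161.6), and the small blue plate's rib is at (301.4,187.7) with its tongue toward +x. Next I look from close by.

```bash
python3 - <<'E'
from h import *
c=read_camera("top")
pin=plane(c,(273.9,141.0),.08)[0];bore=plane(c,(218.9,161.6),.03)[0];rib=plane(c,(301.4,187.5),.027)[0]
print(pin,bore,rib)
import pickle
ims={}
for n,p in (("plate",rib),("pin",pin),("bore",bore)):
    for yaw in (np.pi/2,-np.pi/2):
        q=solve_ik([p[0],p[1],.25],down(yaw)); print(n,yaw,None if q is None else np.round(q,2))
for n,p,yaw in (("plate",rib,-np.pi/2),("pin",pin,-np.pi/2),("bore",bore,-np.pi/2)):
    try: move_to([p[0],p[1],.25],down(yaw))
    except Unreachable: move_to([p[0],p[1],.25],down(-yaw)); print("flip")
    wait(.2)
    ims[n]=read_camera("wrist"); print(n,sense()["time_s"],ims[n]["fx"],ims[n]["cx"],ims[n]["cy"])
pickle.dump(ims,open("w1.pkl","wb"))
o=np.vstack([np.hstack([ims["plate"]["image"],ims["pin"]["image"]]),np.hstack([ims["bore"]["image"],ims["bore"]["image"]*0])])
cv2.imwrite("pics/w1.png",cv2.resize(o,(800,600),interpolation=cv2.INTER_AREA))
E
```

```text
[ 0.61841507 -0.15864671  0.08      ] [0.54680501 0.05958667 0.03      ] [ 0.44390822 -0.26897195  0.027     ]
plate 1.5707963267948966 [ 0.95  0.06 -0.47  1.73  0.03  1.36  0.47]
plate -1.5707963267948966 [ 0.72  0.04 -0.23  1.74  0.01  1.36 -2.66]
pin 1.5707963267948966 [ 0.71  0.36 -0.65  1.44  0.22  1.42  0.06]
pin -1.5707963267948966 [-0.57  0.44  1.07  1.49 -0.39  1.44 -2.64]
bore 1.5707963267948966 [ 0.58  0.17 -0.81  1.65  0.12  1.38 -0.25]
bore -1.5707963267948966 None
plate 2.6667 297.3186396354542 259.6712513748478 195.5398123035669
pin 4.325 297.3186396354542 259.6712513748478 195.5398123035669
flip
bore 6.55 297.3186396354542 259.6712513748478 195.5398123035669
```

View pics/w1.png

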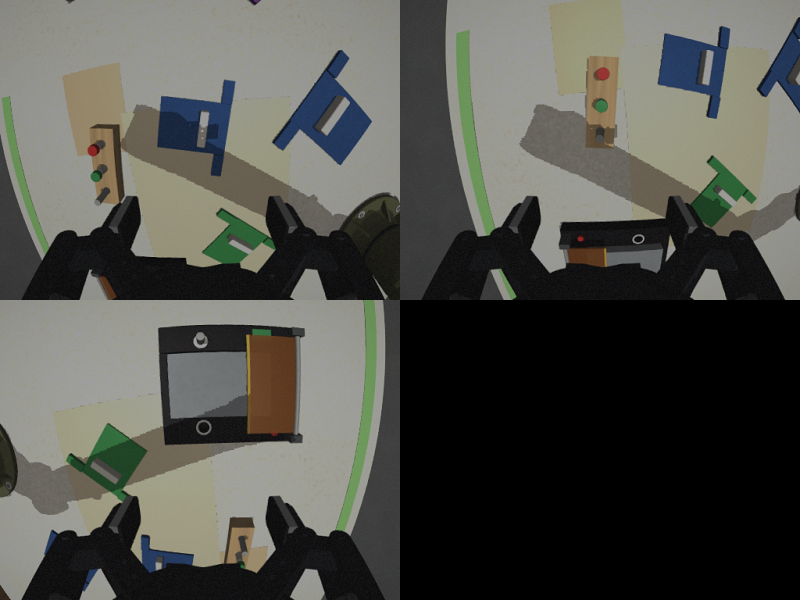

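The wrist views show the pin (dark top, next to the green cap), the bore ring at about wrist px (261,163), the stop pin top at about (257,48), and the plate's rib. Next I measure, with yaw +90° for the pin and plate.

```bash
python3 - <<'E'
from h import *
import pickle
ims=pickle.load(open("w1.pkl","rb"))
for n,p in (("pin",[.618,-.245,.25]),("plate",[.46,-.36,.25])):
    try: move_to(p,down(np.pi/2)); wait(.2); ims[n+"2"]=read_camera("wrist")
    except Unreachable: print("unreach",n)
print(sense()["time_s"])
pickle.dump(ims,open("w1.pkl","wb"))
b=ims["bore"]["image"]
cr=lambda im,x,y,w,h,s:cv2.resize(im[y:y+h,x:x+w],None,fx=s,fy=s,interpolation=cv2.INTER_CUBIC)
o=np.vstack([np.hstack([cr(b,200,20,100,75,4),cr(b,210,130,100,75,4)])])
l=[cv2.resize(ims[k]["image"],(400,300),interpolation=cv2.INTER_AREA) for k in ("pin2","plate2") if k in ims]
o=np.vstack([o,np.hstack(l)]) if len(l)==2 else o
cv2.imwrite("pics/w2.png",o)
g=cv2.cvtColor(b,cv2.COLOR_BGR2GRAY)
m=cv2.inRange(g,110,255);m[:,:215]=0;m[:,300:]=0;m[:140]=0;m[200:]=0
for k in cv2.findContours(m,0,2)[0]:
    if cv2.contourArea(k)>20: print(cv2.contourArea(k),cv2.minEnclosingCircle(k),plane(ims["bore"],cv2.fitEllipse(k)[0],.03,True))
# yellow strip
hsv=cv2.cvtColor(b,cv2.COLOR_BGR2HSV);m=cv2.inRange(hsv,(18,120,90),(35,255,255));m[:, :280]=0;m[:,345:]=0;m[:30]=0;m[200:]=0
ys,xs=np.nonzero(m);print(len(xs),xs.min(),xs.max(),ys.min(),ys.max())
P=plane(ims["bore"],np.c_[xs,ys],.057,True);(c,s,a)=cv2.minAreaRect(np.float32(P[:,:2]));print("strip",c,s,a)
E
```

```text
9.0417
104.5 ((287.0, 195.5), 12.500100135803223) [[0.58628993 0.01734696 0.03      ]]
23.0 ((260.6707458496094, 162.9146270751953), 9.203402519226074) [[0.54709654 0.06264903 0.03      ]]
362.0 ((244.0, 143.18182373046875), 26.194068908691406) [[0.52980898 0.09412945 0.03      ]]
460 315 333 44 170
strip (0.6118596792221069, 0.13417421281337738) (0.1469137817621231, 0.020561501383781433) 85.20563507080078
```

View pics/w2.png

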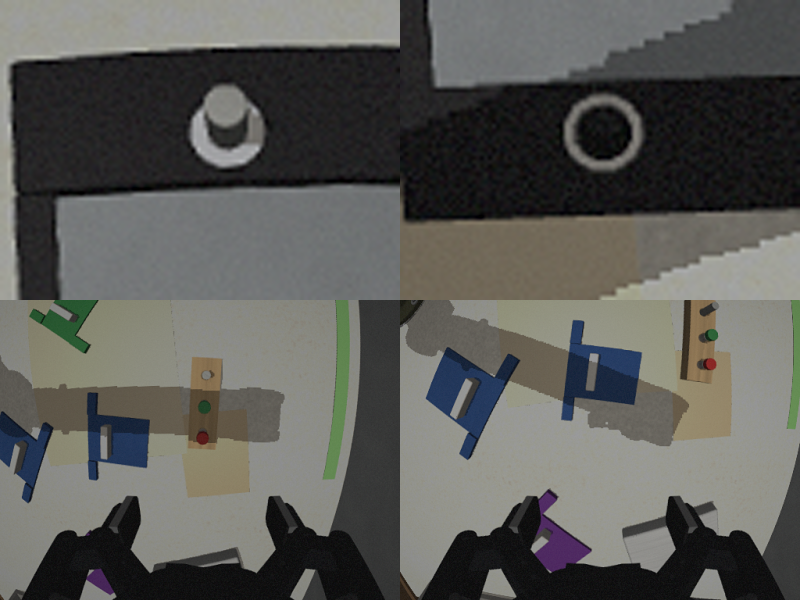

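The crops show the ring centre at about (260.7,163.0) and the stop's top at about (256.2,46). In the new views the pin top is at about (265,96) and the rib at about (246,92).

```bash
python3 - <<'E'
from h import *
import pickle
ims=pickle.load(open("w1.pkl","rb"))
B=ims["bore"];g=cv2.cvtColor(B["image"],cv2.COLOR_BGR2GRAY)
# ring
s=g[150:176,248:274];m=(s>80).astype(np.uint8)
n,l,st,ce=cv2.connectedComponentsWithStats(m)
for i in range(1,n):print("comp",st[i],ce[i]+[248,150])
i=1+np.argmin([np.hypot(*(ce[k]+[248,150]-[260.7,163])) for k in range(1,n)])
k=cv2.findContours((l==i).astype(np.uint8),0,1)[0][0];e=cv2.fitEllipse(k);uv=np.add(e[0],[248,150]);print(e[1],uv)
bore=plane(B,uv,.03,True)[0];bore_c=plane(B,ce[i]+[248,150],.03,True)[0]
stop=plane(B,(256.2,46),.076,True)[0];print("bore",bore,bore_c,"stop",stop,"dist",np.hypot(*(stop-bore)[:2]))
d=(stop-bore)[:2];print("yaw from stops",np.arctan2(-d[0],d[1]))
hsv=cv2.cvtColor(B["image"],cv2.COLOR_BGR2HSV);m=cv2.inRange(hsv,(20,120,90),(35,255,255));m[:,:280]=0;m[:,345:]=0;m[:30]=0;m[172:]=0
ys,xs=np.nonzero(m);P=plane(B,np.c_[xs,ys],.057,True)
mid=[(P[np.abs(P[:,1]-y)<.003,0].mean(),y) for y in np.arange(.075,.2,.006) if (np.abs(P[:,1]-y)<.003).any()]
mid=np.array(mid);f=np.polyfit(mid[:,1],mid[:,0],1);print("strip yaw",-np.arctan(f[0]),"x at y=.13",np.polyval(f,.13),P[:,1].min(),P[:,1].max())
# pin top
C=ims["pin2"];v=C["image"];w=v[80:112,245:285];h=cv2.cvtColor(w,cv2.COLOR_BGR2HSV)
m=((h[...,1]<45)&(h[...,2]>110)).astype(np.uint8);m=m
n,l,st,ce=cv2.connectedComponentsWithStats(m)
for i in range(1,n):
    if st[i][4]>15: print("pin",st[i],ce[i]+[245,80],plane(C,ce[i]+[245,80],.08,True)[0])
# plate
for name in ("plate2","pin2"):
    D=ims[name];h=cv2.cvtColor(D["image"],cv2.COLOR_BGR2HSV)
    m=cv2.inRange(h,(100,120,30),(125,255,255))
    for k in cv2.findContours(m,0,1)[0]:
        a=cv2.contourArea(k)
        if a>800:
            P=plane(D,k[:,0],.005,True)[:,:2];r=cv2.minAreaRect(np.float32(P));ap=cv2.approxPolyDP(np.float32(P),.012,True)[:,0]
            print(name,a,r,ap.round(4).tolist())
cv2.imwrite("pics/w3.png",np.hstack([cv2.resize(C["image"][80:112,245:285],None,fx=9,fy=9,interpolation=0),cv2.resize(ims["plate2"]["image"][50:130,205:315],(396,288),interpolation=2)]))
E
```

```text
comp [  3   4  19  18 112] [260.41964286 162.41964286]
(17.654605865478516, 18.503232955932617) [260.22542572 162.53295422]
bore [0.54701517 0.0628391  0.03      ] [0.54725652 0.06298393 0.03      ] stop [0.54261053 0.19841964 0.076     ] dist 0.13565207008650476
yaw from stops 0.03247580864144428
strip yaw 0.03358657769544816 x at y=.13 0.6121125312130595 0.0603153118392727 0.20651481369075586
pin [14 11 11 11 93] [263.70967742  95.64516129] [ 0.62187714 -0.15729077  0.08      ]
plate2 7163.0 ((0.19249629974365234, -0.2883950173854828), (0.22302255034446716, 0.15474417805671692), 55.07849884033203) [[0.16380000114440918, -0.19670000672340393], [0.09830000251531601, -0.289000004529953], [0.20559999346733093, -0.36410000920295715], [0.17139999568462372, -0.40869998931884766], [0.1891999989748001, -0.420199990272522], [0.3167000114917755, -0.2409999966621399], [0.2976999878883362, -0.2281000018119812], [0.2687999904155731, -0.2685000002384186]]
plate2 6739.0 ((0.46009790897369385, -0.26882949471473694), (0.17030416429042816, 0.11836607754230499), 82.99794006347656) [[0.4126000106334686
[... 799 characters left out ...]
17301941], [0.1770000010728836, -0.3433000147342682], [0.20559999346733093, -0.36579999327659607], [0.1762000024318695, -0.4171999990940094], [0.2087000012397766, -0.4007999897003174], [0.2093999981880188, -0.37779998779296875]]
pin2 4920.5 ((0.4596691131591797, -0.27031517028808594), (0.17062941193580627, 0.12025921046733856), 82.85021209716797) [[0.4104999899864197, -0.17910000681877136], [0.39010000228881836, -0.3463999927043915], [0.4059999883174896, -0.3492000102996826], [0.41679999232292175, -0.3075000047683716], [0.5127000212669373, -0.31859999895095825], [0.5242999792098999, -0.2329999953508377], [0.42809998989105225, -0.22169999778270721], [0.42980000376701355, -0.1818999946117401]]
```

View pics/w3.png

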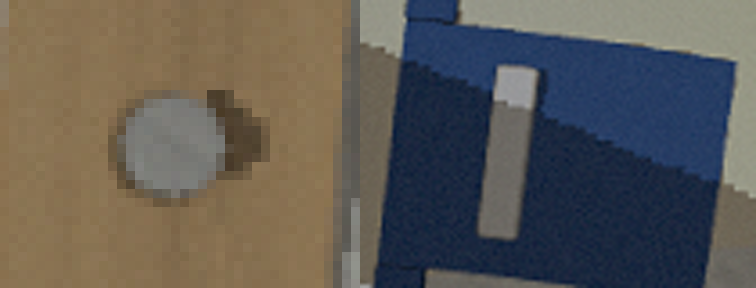

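Sizes agree with the description: bar 170 mm, plate length 118 mm (119 expected), bore to stop 135.7 mm (136 expected), strip 147 mm. Next I grasp the pin.

```bash
python3 - <<'E'
from h import *
rv=down(np.pi/2);p=[.6219,-.1573];b=[.5471,.0629]
move_to([*p,.14],rv); grip(.04,60)
servo_line([*p,.049],feed=.12)
s=sense();print("at",s["tcp_pos"],s["wrist_force"])
grip(0.0,60);s=sense();print(s["width"],s["gripper_force"],s["wrist_force"],s["time_s"])
servo_line([*p,.14],feed=.15)
servo_line([*b,.14],feed=.2)
servo_line([*b,.074],feed=.12);wait(.2)
s=sense();print(s["width"],s["tcp_pos"],s["wrist_force"],s["moment"],s["time_s"])
c=read_camera("wrist");cv2.imwrite("pics/w4.png",c["image"])
E
```

```text
at [ 0.62256598 -0.15718905  0.04976556] [-0.63331703  0.35077972  0.20700172]
0.010110955541343697 58.464773297309875 [-0.764738   -0.1003862   3.82729542] 11.925
0.010067601718801186 [0.54777505 0.06300149 0.07485317] [0.81146932 0.46873766 0.24089258] [-0.00568001 -0.00133216  0.02245051] 14.9
```

View pics/w4.png

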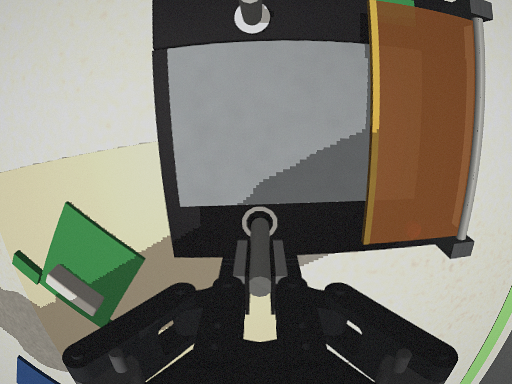

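The pin is held, and its foot at about (260,221) sits just over the ring at (260,222). Next is a guarded insertion.

```bash
cat > ins.py <<'E'
from h import *
b0=np.array([.5465,.0628])
offs=[(0,0)]+[(r*np.cos(a),r*np.sin(a)) for r,n in ((.0009,6),(.0018,8)) for a in np.linspace(0,2*np.pi,n,endpoint=False)]
def run():
    f0=sense()["wrist_force"]
    for o in offs:
        xy=b0+o
        servo_line([*xy,.0715],feed=.04); 
        z=.0715
        while z>.044:
            z-=.0015; servo_line([*xy,z],feed=.03); s=sense(); f=s["wrist_force"]-f0
            if np.linalg.norm(f)>(6 if z>.061 else 10): break
        print(np.round(o,4),"z",round(z,4),s["tcp_pos"].round(4),f.round(1),round(s["time_s"],1))
        if s["time_s"]>28: return
        if z<.062: return
run()
E
python3 ins.py
```

```text
[0 0] z 0.0445 [0.5469 0.063  0.0459] [-0.2 -1.9 11.3] 19.7
```

```bash
python3 - <<'E'
from h import *
grip(.035);wait(.3)
p=sense()["tcp_pos"]
servo_line([.5465,.0628,.125],feed=.15)
s=sense();print(s["wrist_force"],s["time_s"])
c=read_camera("wrist")
o=[.4436,-.2676];yaw=np.pi/2-.122
move_to([*o,.12],down(yaw));t=read_camera("top")
servo_line([*o,.045],feed=.15); servo_line([*o,.0085],feed=.05)
s=sense();print(s["tcp_pos"],s["wrist_force"],s["time_s"])
grip(0.,100);s=sense();print(s["width"],s["gripper_force"],s["tcp_pos"],s["wrist_force"],s["time_s"])
c2=read_camera("wrist")
cv2.imwrite("pics/w5.png",np.hstack([cv2.resize(c["image"],(400,300)),cv2.resize(c2["image"],(400,300))]))
E
```

```text
[-0.1338066   0.04614215 -0.55989923] 21.0417
[ 0.44387011 -0.26753943  0.00863107] [ 0.38581358 -0.03027718 -0.7856037 ] 23.975
0.011721628275141404 98.61234068870544 [ 0.4440061  -0.26776765  0.00914548] [-1.41017828  0.6489958   6.21806732] 24.3083
```

View pics/w5.png

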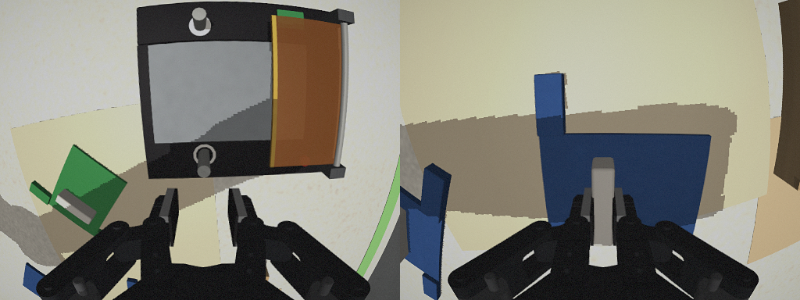

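The left view shows the pin upright in the ring at (204,155). The right view shows the rib gripped at (202,160). Next I lift the plate and carry it in front of the press.

```bash
cat > g.py <<'E'
from h import *
phi=.033;yaw=np.pi/2+phi
O=np.array([.5470,.0629])-R.from_euler('z',phi).apply([-.045,-.068,0])[:2]
dy=0.
def P(x,y=0): return O+R.from_euler('z',phi).apply([x,y,0])[:2]
E
python3 - <<'E'
from g import *
c=read_camera("wrist");print("rib end",plane(c,(258.6,202),.027,True))
s=sense();o=s["tcp_pos"]
servo_line([o[0],o[1],.115],feed=.12);s=sense();print("lifted",s["width"],s["wrist_force"])
move_to([*P(-.085),.115],down(yaw));wait(.2)
s=sense();print(P(-.026),P(-.071),s["tcp_pos"],s["ee_rot"],down(yaw),s["wrist_force"],s["moment"],s["time_s"])
c=read_camera("wrist");t=read_camera("scene")
cv2.imwrite("pics/w6.png",np.hstack([cv2.resize(c["image"],(400,300)),cv2.resize(t["image"][200:340,180:340],(343,300),interpolation=2)]))
E
```

```text
rib end [[ 0.44753877 -0.23057789  0.027     ]]
lifted 0.0121427473642898 [-0.84605806 -0.67330956 -2.36609126]
[0.56374606 0.13148986] [0.51877056 0.13000513] [0.5051044  0.12822492 0.11486058] [-2.18713341e+00 -2.25514094e+00  4.86820790e-04] [2.18448696e+00 2.25779120e+00 1.38249839e-16] [ 0.30335945 -0.44118034 -0.87807531] [ 0.06238001 -0.01845009  0.0309148 ] 27.1417
```

View pics/w6.png

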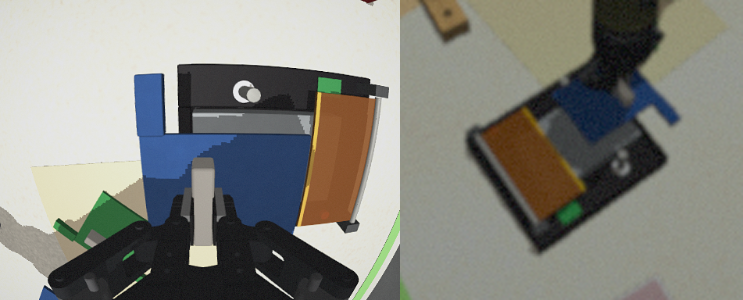

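The left view shows the plate held level and square, its +y tongue edge at view row 134 and its shoulder end at row 74. I check its sideways offset and yaw in the hand from its blue contour.

```bash
python3 - <<'E'
from g import *
c=read_camera("wrist");s=sense();zu=s["tcp_pos"][2]-.0091
h=cv2.cvtColor(c["image"],cv2.COLOR_BGR2HSV);m=cv2.inRange(h,(100,110,30),(125,255,255))
Ri=R.from_euler('z',-phi)
def loc(uv,z):
    p=plane(c,uv,z,True)-np.r_[s["tcp_pos"][:2],0]; return Ri.apply(p)[:,:2]
for nm,cols,z in(("tongue",range(235,385,15),zu+.005),("shoulder",range(180,206,5),zu+.010)):
    uv=[(x,np.nonzero(m[60:,x])[0][0]+60) for x in cols if m[60:,x].any()]
    q=loc(uv,z);print(nm,q.round(4).tolist())
    f=np.polyfit(q[:,0],q[:,1],1);print("slope",f[0],"y0",f[1])
k=[(x,y) for y in range(185,270,10) for x in [np.nonzero(m[y])[0][-1]]]
q=loc(k,zu+.005);print("front",q.round(4).tolist())
o,d=ray(c,[(c["cx"],c["cy"])],True);print("cam",o,d)
E
```

```text
tongue [[-0.0129, 0.0465], [-0.0053, 0.046], [0.0023, 0.046], [0.0099, 0.046], [0.0176, 0.046], [0.0254, 0.0461], [0.0333, 0.0462], [0.0413, 0.0463], [0.0496, 0.0464], [0.0582, 0.0461]]
slope 0.0008924171799443323 y0 0.04614699198094108
shoulder [[-0.0385, 0.0847], [-0.036, 0.0851], [-0.0335, 0.085], [-0.031, 0.0848], [-0.0286, 0.0852], [-0.0262, 0.0851]]
slope 0.023035505453970102 y0 0.08572540662657943
front [[0.075, 0.039], [0.0752, 0.0332], [0.0749, 0.0272], [0.0746, 0.0211], [0.0751, 0.0148], [0.0749, 0.0084], [0.0748, 0.0018], [0.0748, -0.0051], [0.0749, -0.0123]]
cam [0.50178602 0.21123737 0.25731796] [[ 0.01086972 -0.32010818 -0.94731864]]
```

The plate is within 1 mm and square in the hand. Next is the guarded lowering and slide.

```bash
python3 - <<'E'
from g import *
y=-.0007
servo_line([*P(-.072,y),.115],rot=down(yaw),feed=.1)
servo_line([*P(-.072,y),.066],feed=.1);wait(.15)
s=sense();f0=s["wrist_force"];z=.066;print(s["tcp_pos"],f0)
while z>.052:
    z-=.0007;servo_line([*P(-.072,y),z],feed=.02);s=sense();f=s["wrist_force"]-f0
    if f[2]>2.5: break
print("contact cmd z",z,s["tcp_pos"],f.round(2),s["moment"].round(2),s["time_s"])
c=read_camera("wrist");t=read_camera("scene")
cv2.imwrite("pics/w7.png",np.hstack([cv2.resize(c["image"],(400,300)),cv2.resize(t["image"][200:340,180:340],(343,300),interpolation=2)]))
x=-.072
while x<-.030 and s["time_s"]<45:
    x+=.004;servo_line([*P(x,y),z],feed=.04);s=sense();f=s["wrist_force"]-f0
    print(round(x,4),s["tcp_pos"].round(4),f.round(1))
    if abs(f[0])>8 or f[2]>8: print("STOP");break
print(s["time_s"])
E
```

```text
[0.51833914 0.12953856 0.0666546 ] [-0.01117207  0.1155783  -1.1332222 ]
contact cmd z 0.05479999999999999 [0.51787911 0.12932652 0.05515787] [-0.89 -0.82  4.15] [-0.14  0.31 -0.02] 32.3667
-0.068 [0.5222 0.1296 0.055 ] [-1.4 -0.7  5.7]
-0.064 [0.5263 0.1297 0.0549] [-0.7  0.6  5.1]
-0.06 [0.5303 0.1297 0.0549] [-1.4 -0.1  5.6]
-0.056 [0.5343 0.1298 0.0549] [-2.2 -0.1  5.9]
-0.052 [0.5383 0.1299 0.0548] [-1.3 -0.3  5.2]
-0.048 [0.5423 0.13   0.0549] [-1.3 -0.   5.6]
-0.044 [0.5463 0.1302 0.0548] [-1.  -0.7  6. ]
-0.04 [0.5503 0.1303 0.0549] [-1.7  0.1  5.9]
-0.036 [0.5543 0.1305 0.0549] [-1.4 -0.5  5.6]
-0.032 [0.5583 0.1306 0.0549] [-0.9 -0.8  5.8]
-0.028 [0.5623 0.1307 0.0549] [-1.4 -0.7  4.7]
35.2167
```

View pics/w7.png

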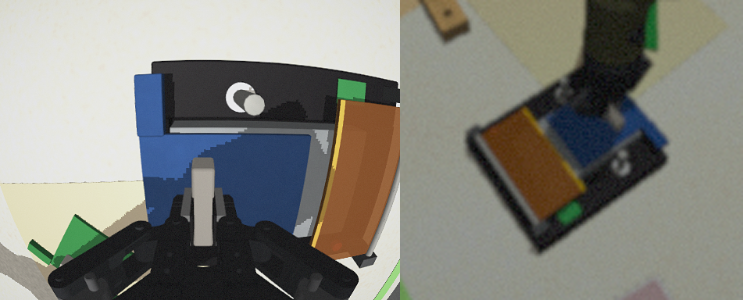

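Before the slide, the view showed the plate lying flat on the bed with its edge short of the yellow strip at (320,180). The slide then ran smoothly. Next I feel for the pins, then press.

```bash
python3 - <<'E'
from g import *
y=-.0007;z=.0548;s=sense();f0=s["wrist_force"]
x=-.028
while x<-.0205:
    x+=.0007;servo_line([*P(x,y),z],feed=.02);s=sense();f=s["wrist_force"]-f0
    print(round(x,4),s["tcp_pos"].round(4),f.round(1),s["moment"].round(2))
    if f[0]<-5: break
x-=.0004
z0=s["tcp_pos"][2]
while s["time_s"]<52:
    z-=.0007;servo_line([*P(x,y),z],feed=.02);wait(.05);s=sense();f=s["wrist_force"]-f0
    print(round(z,4),s["tcp_pos"].round(4),f.round(1))
    if .0552-s["tcp_pos"][2]>=.0051: break
wait(.3);s=sense();print(s)
c=read_camera("wrist");cv2.imwrite("pics/w8.png",c["image"])
E
```

```text
-0.0273 [0.5624 0.1307 0.0548] [-1.4  1.1  1.8] [-0.02  0.53 -0.  ]
-0.0266 [0.563  0.1307 0.0547] [-0.9  0.2  1.5] [-0.06  0.64  0.02]
-0.0259 [0.5638 0.1308 0.0547] [-1.8  1.3  1. ] [-0.02  0.72  0.  ]
-0.0252 [0.5644 0.1308 0.0547] [-2.7  0.7  0.9] [-0.05  0.85  0.  ]
-0.0245 [0.5645 0.1309 0.0547] [-3.6 -0.6  3. ] [-0.07  1.14  0.12]
-0.0238 [0.5647 0.1309 0.0546] [-5.7 -1.2  3.9] [-0.11  1.38  0.17]
0.0541 [0.5647 0.1309 0.0541] [-4.9 -0.   3.2]
0.0534 [0.5647 0.1309 0.0535] [-4.1 -0.4  3.2]
0.0527 [0.5647 0.1309 0.0529] [-5.8 -0.8  4.2]
0.052 [0.5647 0.1309 0.0523] [-6.  -0.4  5.5]
0.0513 [0.5647 0.1309 0.0517] [-5.4 -1.2  5.6]
0.0506 [0.5647 0.1309 0.0511] [-6.9  0.2  6.6]
0.0499 [0.5647 0.1309 0.0505] [-6.2 -1.1  7.8]
0.0492 [0.5647 0.1309 0.0499] [-5.8 -1.6  8.1]
{'time_s': 39.4167, 'q': array([ 0.54362082,  0.54840354, -1.0195114 ,  1.79556813,  0.52256596,
        1.09898696, -0.62609037]), 'dq': array([-0.00102624, -0.0003733 , -0.00017808,  0.00113306, -0.00023414,
       -0.0003049 ,  0.001759  ]), 'tau': array([  0.37216846, -36.67462349, -11.09688342, -25.01614094,
         1.08750679,  -2.50606947,  -0.186198  ]), 'tcp_pos': array([0.56467271, 0.13089493, 0.04989814]), 'ee_rot': array([-2.18341435, -2.25840784,  0.00330656]), 'wrist_force': array([-8.40062347, -1.86097095, 12.06901154]), 'moment': array([-0.30001038,  1.61896594,  0.21337453]), 'gripper_force': 99.73407983779907, 'width': 0.01196619229312925}
```

View pics/w8.png

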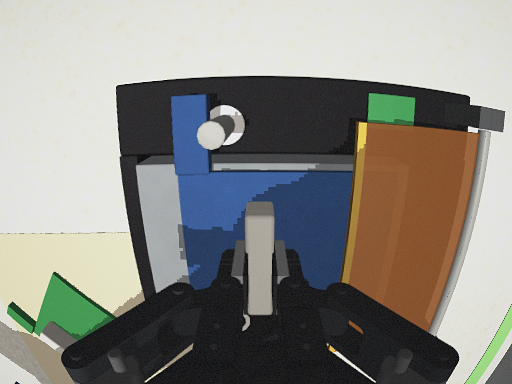

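The final view shows the left shoulder against the stop pin at (210,135), the tongue under the closed flap, and the rib held. By TCP height the bed is down about 5 mm, with about 12 N of push, which agrees with the springs.

```bash
python3 -c "
from workcell import *
print(hand_in())"
```

```text
the job is handed in; nothing more can be done
None
```

The job is handed in, and no verdict came back: the pin stands home in the bore and released, and the blue plate is under the closed flap, shoulders on both pins by feel (only the left one seen), held pressed with the bed about 5 mm down.

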